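# Fit the specimen holder to the splined loading spindle

## Task

Fit the specimen holder onto the splined spindle of the white loading stand, upright with its disc down, rocking it until the teeth mesh and it sits fully home on the collar. Then swing the teal retaining arm by its red knob over the holder's rim as far as its stop, and leave everything else on the bench where it is.

Things in the scene. Friction and masses are not known exactly. Their poses are not given: they have to be found in the camera images.
- holder: Loose aluminium specimen holder, 0.48 to 0.78 kg, lying disc down on the bench: disc 136 mm across, 10 mm thick, with six coloured specimen mounts (24 mm, 50 mm from the axis, 2 mm proud), and an upright square hub 48 x 48 mm reaching 60 mm above the disc's underside; grip it across its flats. Origin: centre of the disc's underside; z up; x and y square to the hub's sides.
- hub_top (a point): Centre of the holder hub's upper end, 60 mm above its underside, axes as the holder's. A six-tooth splined bore runs right through here along z: 24 mm between tooth tips, root about 34 mm, teeth 5 mm wide over the whole length. Its grooves lie along x and every 60 degrees from it, in the directions of the six mounts.
- stand: White loading stand, fixed to the bench: plate 160 x 160 mm, 18 mm thick, with a tongue 60 mm wide reaching to 145 mm at +y that carries the retaining arm's post (26 mm across). Origin: on the bench, on the spindle's axis; z up.
- seat (a point): Centre of the upper face of the dark collar (56 mm across, 34 mm above the bench) at the spindle's foot; the holder's underside rests here when home. Axes as the stand's. With the teeth not meshed the holder is held 38 mm above this point.
- nose (a point): Top of the steel spindle, 52 mm above seat. Six straight teeth, 4.6 mm wide, 30 mm across tips (core 20 mm), end 38 mm above seat; above them a plain nose 19 mm across, tapering to 12 mm in the last 6 mm. The teeth stand at another angle each time, not shown by this point's axes (the stand's). Clearance about 2 mm radially, 6 degrees either way. The spindle turns only stiffly (0.7 N m).
- pivot (a point): Point on the vertical pivot axis of the retaining arm, at the arm's upper face, 59 mm above the bench; 110 mm from the spindle axis along the stand's +y.
- knob (a point): Middle of the red upright knob (16 mm across, from 65 to 95 mm above the bench; this point at 82 mm) on the retaining arm, 40 mm from the pivot axis; its x axis points from knob to pivot axis. The arm is a teal bar 18 mm wide, 63 mm long, from 49 to 59 mm above the bench: 5 mm above the disc of a holder that is home.
- retainer (a joint): Angle of the retaining arm (rad). 0: it points along the stand's -x; grows as the arm swings counter-clockwise seen from above; 1.571: at its stop, pointing at the spindle, tip over the holder's rim. Starts parked between 0 and 0.45; stays where it is left; needs about 3 N at the knob.
- mount_red: Bystander, to be left where it is: red cylindrical specimen mount, 30 mm across, 22 mm high; origin at its underside's centre.
- mount_green: Bystander, to be left where it is: green cylindrical specimen mount, 30 mm across, 22 mm high; origin at its underside's centre.
- suspension: Bystander, to be left where it is: white bottle with teal label and blue cap, 60 mm across, 150 mm high; origin at its underside's centre.
- lubricant: Bystander, to be left where it is: amber jar with red cap, 66 mm across, 120 mm high; origin at its underside's centre.
- beaker: Bystander, to be left where it is: glass beaker, 70 mm across, 90 mm high; origin at its underside's centre.
- driver: Bystander, to be left where it is: orange-handled screwdriver lying on the bench; origin at its middle.
There are look-alikes about, which are no part of the job. What is meant by the holder is not green, orange or purple, and is the smaller of those in its own colour.

How it is judged:
By the outcome, as a careful person would: the job done as asked, in the order asked, and still so for the second after the job is handed in, with the robot touching nothing.
It also fails if it takes over 67 s, if anything falls off the work surface, if the arm or the gripper's body presses on something with over 40 N, if the wrist force passes 120 N, or if a joint passes its speed limit or range.

## Robot

A 6-joint arm with a two-finger parallel gripper is mounted at the origin on the work surface. World frame = base frame: x ahead of the robot, y to its left, z up, the work surface at z = 0. Lengths are in mm, angles in rad, forces in N, time in s.
With the tool pointing down it reaches from about 225 to 875 mm from the base axis. Payload 3.4 kg.
Tool frame: the origin (TCP) lies on the front face of the gripper's body, between the roots of the fingers; the fingertips stand 73 mm ahead of it and the grasp point (between the pads) lies 54 mm ahead of it; z points along the fingers, y is the direction in which the jaws open and shut (so a half turn about z gives the same grasp; the last joint's range is limited). The gripper opens to 85 mm and grips with 20 to 120 N. Pads are 22 mm wide; open, the fingers measure 114 mm over their backs; the gripper's body (76 mm by 85 mm) begins 54 mm behind the grasp point. The pads swing forward as they close: fully open they stand 13 mm farther back than shut.
Start: joints at [-1.26, 0.276, 1.505, -0, 1.361, -0.121], TCP at [240.642, -522.251, 303.928] pointing down, gripper open.
Joint ranges: [-2.89, 2.89], [-0.75, 2.08], [0.22, 2.7], [-1.18, 4.32], [0.11, 2.71], [-2.7, 2.7]. Speed limits (rad/s): [2.57, 2.57, 3.14, 3.14, 3.14, 3.14].

## Interface

Orientations are given as a unit quaternion [w, x, y, z].
In Python, from cell import sense, optics, order, nets gives the robot as it stands.
- The arm moves only by the tool send_rows, never from a script. Its argument "rows" is a list of rows, each a list of 7 numbers: the turn, a rotation vector about the tool's x, y, z in degrees, then the shift along the tool's x, y, z in units of 30 mm (1.0 is 30 mm), then the gripper command: -1 is fully open, 1 is shut, values between are in proportion. In form: [[rx, ry, rz, dx, dy, dz, claw], ...]. A call has 1 to 12 rows; each row is the pose to reach, as a shift and turn from the pose commanded when the call began, along the tool's axes at that moment; what a row does not reach only later rows make up. A row lasts 1/12 s, in which the tool goes at most 41.7 mm and 7.16 degrees, less where a joint would pass 70% of its speed; a pose out of reach is approached as far as the arm can. A call with a gripper value outside its range is refused whole. The fingers move at their own pace and stop on an object; "squeeze" is the grip in N (left out, the last holds). Time passes only in rows, so rows that repeat a pose let the fingers close. It gives the time, the measured TCP pose, the force and the opening at its end, in the units of the state.
- sense(): the state, without advancing time (a new reading comes with each control period).
- optics.capture(name): name is "side" or "top" or "wrist"; returns a dict with "color" (480x640x3 uint8, red, green, blue), "range_z" (480x640 float32, mm along the optical axis (not along the pixel's ray), 0 where there is no reading), "K" (3x3 intrinsics, pixels), "camera_from_world" (4x4, takes a point from world to camera coordinates). Camera axes: x right, y down, z forward; pixel columns grow to the right and rows downward; lengths in mm; the calibration is good to about 2 mm. A picture is of the moment at which its call begins.
- order.finish_job(): hands the job in, once; it reports no verdict.
Trained networks look in a picture, given as the dict that the camera call returned (one of the last four; its "shot" number tells which), for a name from the list of things; names that differ only in an ending like _2 or _b are one class to them, and where a whole thing is asked for, a point or a joint stands for the part that bears it (a point fixed in the world has none). Each returns a list of dicts, best first, with "confidence" (0 to 1); they miss things now and then, are a little off and sometimes report something else, mostly with a low value. They report only what shows in the picture. A call takes as long as a camera call. They do not tell look-alikes from the thing itself.
- nets.look_for(picture, label): "centre" ([column, row] as shares, 0 to 1, of the picture: columns of its width, rows of its height, amid what is visible of it).
The state is a dict: "t": time; "joints": joint angles; "qd": joint speeds; "joint_efforts": joint torques, N m; "eef_pos": TCP position; "eef_rot": TCP orientation; "ft_force": force on the tool from outside, world axes, zero at the start; "wrist_torque": the same for the moment, N m; "gripper_width": finger opening in mm.
Only numpy, scipy, OpenCV 4.12 (cv2) and the standard library are available. Lean on these libraries where they do the work, as an engineer would, in place of code of your own. Each camera call takes 0.05 s, during which the arm holds its last target. There are 200 camera calls.

## Working session

There is one attempt and no reset: what is moved stays moved. The work goes in short steps, Python scripts to look and compute and a tool call to move; the robot and the scene stay as the last step left them, time stands still between calls to the robot, and variables do not carry over. Pictures are saved under pics/ and viewed, about 8 in all and at most 12, crops included, and the job is handed in when it is done.

Besides the shell and the picture viewer there is one more tool, called after ">>>" as a command line: name --pt "numbers of a row" for each row, then --argument value for the rest. send_rows: Moves the arm, as the interface text tells. Its arguments: {"type":"object","properties":{"rows":{"type":"array","items":{"type":"array","items":{"type":"number"}}},"squeeze":{"type":"number"}},"required":["rows"]}

```bash
mkdir -p pics; cat > h.py <<'E'
import numpy as np, cv2
from cell import sense, optics, order, nets
from scipy.spatial.transform import Rotation as R
def world(p,u,v,z=None):
    K=p["K"];T=np.linalg.inv(p["camera_from_world"])
    u=np.asarray(u,float);v=np.asarray(v,float)
    d=np.stack([(u-K[0,2])/K[0,0],(v-K[1,2])/K[1,1],np.ones_like(u)],-1)
    D=d@T[:3,:3].T; o=T[:3,3]
    if z is None:
        r=p["range_z"][v.astype(int),u.astype(int)][...,None]
        return o+D*r
    return o+D*((z-o[2])/D[...,2])[...,None]
def cloud(p):
    v,u=np.mgrid[:480,:640]; w=world(p,u,v); w[p["range_z"]==0]=np.nan; return w
def proj(p,X):
    c=p["camera_from_world"]@np.append(X,1); q=p["K"]@c[:3]; return q[:2]/q[2]
def save(p,n): cv2.imwrite("pics/"+n,p["color"][:,:,::-1])
E
python3 - <<'E'
from h import *
for n in ("top","side"):
    p=optics.capture(n); save(p,n+"0.png"); print(n,p["camera_from_world"].round(2).tolist(),p["K"][0,0])
    for l in ("holder","stand","seat","nose","knob","pivot","hub_top"):
        for r in nets.look_for(p,l)[:5]:
            c=np.array(r["centre"])*[640,480]
            print(l,round(r["confidence"],2),c.round(),world(p,*c).round())
E
```

```text
top [[0.01, -1.0, 0.02, -29.92], [-1.0, -0.02, -0.07, 548.72], [0.07, -0.02, -1.0, 1307.95], [0.0, 0.0, 0.0, 1.0]] 525.3542989147647
holder 0.94 [344. 325.] [ 343. -102.   81.]
holder 0.87 [226. 234.] [562. 194.  -4.]
holder 0.76 [302. 221.] [592.   2.  61.]
holder 0.69 [128. 290.] [419. 417.  63.]
holder 0.66 [204. 322.] [347. 228.  85.]
stand 0.93 [394. 230.] [ 576. -231.   37.]
stand 0.56 [293. 274.] [461.  22.  23.]
seat 0.73 [395. 232.] [ 572. -232.   33.]
nose 0.55 [392. 231.] [ 573. -226.   32.]
knob 0.81 [362. 237.] [ 556. -147.   52.]
pivot 0.92 [394. 232.] [ 570. -230.   35.]
hub_top 0.95 [227. 234.] [562. 192.  -3.]
hub_top 0.7 [126. 293.] [410. 422.  58.]
hub_top 0.65 [300. 222.] [589.   5.  60.]
hub_top 0.64 [351. 322.] [ 343. -128.    0.]
side [[-0.96, -0.26, 0.01, 544.49], [-0.15, 0.49, -0.86, 172.36], [0.22, -0.83, -0.51, 1058.79], [0.0, 0.0, 0.0, 1.0]] 543.254993318574
holder 0.92 [305. 272.] [606.  36.  29.]
holder 0.9 [418. 378.] [337. 287.  44.]
holder 0.68 [345. 457.] [415. 466.  49.]
holder 0.58 [441. 259.] [335. -91.  33.]
holder 0.55 [304. 332.] [549. 228.  39.]
stand 0.75 [345. 222.] [ 565. -145.   60.]
seat 0.71 [351. 222.] [ 551. -146.   61.]
nose 0.72 [254. 264.] [729.  21.  18.]
nose 0.55 [346. 221.] [ 579. -223.   17.]
nose 0.43 [303. 335.] [550. 227.  32.]
knob 0.55 [354. 220.] [ 562. -231.   20.]
pivot 0.74 [345. 224.] [ 562. -136.   60.]
hub_top 0.97 [421. 379.] [332. 287.  43.]
hub_top 0.96 [440. 260.] [336. -90.  31.]
hub_top 0.9 [343. 456.] [417. 467.  50.]
hub_top 0.84 [303. 333.] [551. 228.  37.]
hub_top 0.67 [306. 271.] [605.  33.  31.]
```

View pics/top0.png

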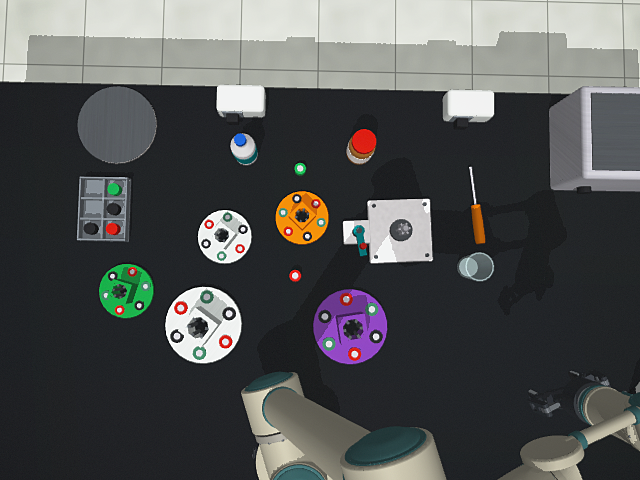

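View pics/side0.png

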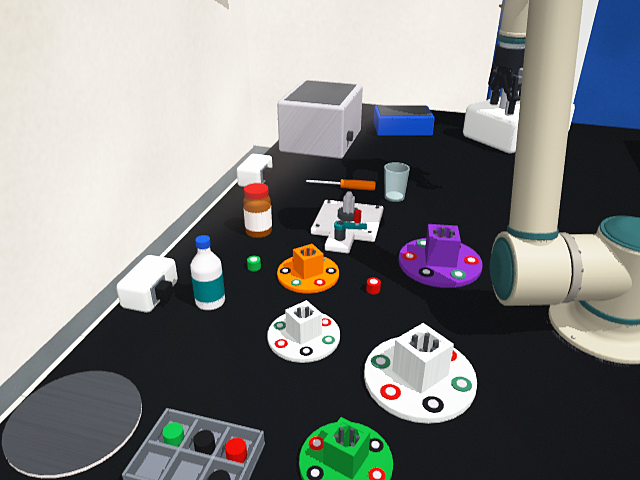

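Candidates in the top view are orange (302,218), purple (350,326), green (126,291), large white (203,325) and small white (224,237). The one meant is the small white, being the smaller of the two in its colour. I'll confirm it in a crop and measure.

```bash
python3 - <<'E'
from h import *
p=optics.capture("top"); im=p["color"]; hsv=cv2.cvtColor(im,cv2.COLOR_RGB2HSV)
w=cloud(p)
def circ(mask,z):
    cs,_=cv2.findContours(mask.astype(np.uint8),0,2); c=max(cs,key=cv2.contourArea)
    h=cv2.convexHull(c)[:,0]; X=world(p,h[:,0],h[:,1],z)[:,:2]
    A=np.c_[2*X,np.ones(len(X))]; s=np.linalg.lstsq(A,(X**2).sum(1),rcond=None)[0]
    return s[:2],np.sqrt(s[2]+s[:2]@s[:2])
bright=(hsv[...,2]>90)
for nm,(u,v),r in (("small",(224,237),36),("big",(203,325),48)):
    m=np.zeros((480,640),np.uint8); cv2.circle(m,(u,v),r,1,-1); print(nm,circ((m>0)&bright,10))
# stand plate
m=np.zeros((480,640),bool); m[190:270,335:440]=1
m&=(hsv[...,2]>120)&(hsv[...,1]<40)
q=np.argwhere(m)[:,::-1]; box=cv2.minAreaRect(np.float32(world(p,q[:,0],q[:,1],18)[:,:2])); print("stand box",box)
# depth
for nm,(a,b,c,d) in (("hub",(200,265,195,255)),("stand",(190,270,335,440))):
    ww=w[a:b,c:d].reshape(-1,3); ww=ww[np.isfinite(ww[:,2])]
    print(nm,np.histogram(ww[:,2],bins=np.arange(-10,130,10))[0])
    if nm=="hub":
        t=ww[np.abs(ww[:,2]-60)<6]; print(len(t),cv2.minAreaRect(np.float32(t[:,:2])))
a=cv2.resize(im[195:275,185:265][:,:,::-1],(400,400),interpolation=2)
b=cv2.resize(im[190:270,340:440][:,:,::-1],(400,320),interpolation=2)
c=np.zeros((400,800,3),np.uint8); c[:,:400]=a; c[:320,400:]=b; cv2.imwrite("pics/crop1.png",c)
s=sense(); print(s["eef_pos"],s["eef_rot"],R.from_quat(np.roll(s["eef_rot"],-1)).as_matrix().round(3))
q=optics.capture("wrist"); T=q["camera_from_world"]; Tc=np.linalg.inv(T); M=R.from_quat(np.roll(s["eef_rot"],-1)).as_matrix()
print("cam in tool",M.T@(Tc[:3,3]-s["eef_pos"]),(M.T@Tc[:3,:3]).round(3).tolist(),q["K"][0,0])
E
```

```text
small (array([554.66925896, 197.14607571]), np.float64(68.0115428189398))
big (array([332.52332026, 244.40483987]), np.float64(95.22418747814852))
stand box ((574.9832763671875, -214.69573974609375), (159.4558868408203, 223.48678588867188), 2.868072271347046)
hub [1134 1659  741   23   25   25  195   83    0    0    0    0    0]
263 ((555.4396362304688, 197.58738708496094), (49.3320426940918, 47.77214431762695), 52.18679428100586)
stand [2536 1262 3460  496  224   17  182   74   40   39   31    1    0]
[ 240.64481028 -522.24946289  303.92571194] [4.65336968e-05 9.76787442e-01 2.14210855e-01 1.86148330e-05] [[ 0.908  0.418  0.   ]
 [ 0.418 -0.908 -0.   ]
 [ 0.     0.    -1.   ]]
cam in tool [ 80.41391273   0.25054381 -70.23518664] [[0.001, -0.95, -0.313], [1.0, 0.001, 0.0], [0.0, -0.313, 0.95]] 394.4420408329807
```

View pics/crop1.png

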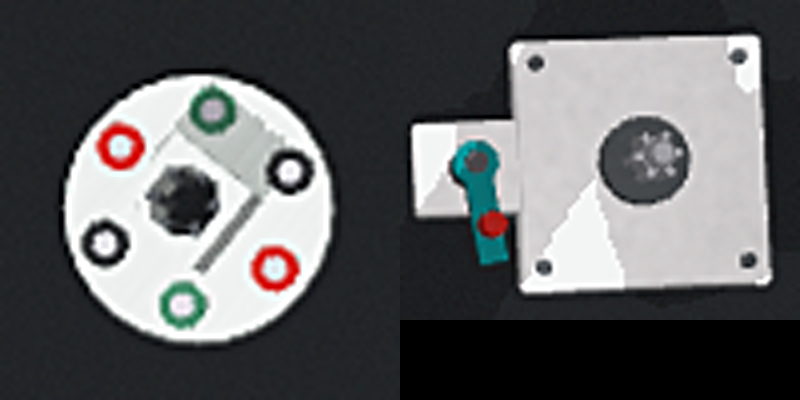

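Crop: the small white holder is at left, with a disc radius of 68.0 mm and its centre at about (555,197). The stand is at right with its tongue towards +y and the arm parked with the red knob at (490,222). I'll move over the spindle for a close look.

>>> send_rows --pt "0 0 0 14 -3.6 1.5 -1" --pt "0 0 0 14 -3.6 1.5 -1" --pt "0 0 0 14 -3.6 1.5 -1" --pt "0 0 0 14 -3.6 1.5 -1" --pt "0 0 0 14 -3.6 1.5 -1" --pt "0 0 0 14 -3.6 1.5 -1" --pt "0 0 0 14 -3.6 1.5 -1" --pt "0 0 0 14 -3.6 1.5 -1" --pt "0 0 0 14 -3.6 1.5 -1" --pt "0 0 0 14 -3.6 1.5 -1" --pt "0 0 0 14 -3.6 1.5 -1" --pt "0 0 0 14 -3.6 1.5 -1"

```text
t: 1.9
eef_pos: [580.1, -244.9, 257.9]
eef_rot: [-0.001, 0.976, 0.217, 0.001]
ft_force: [-0.3, -0.8, -0.4]
gripper_width: 85.2
```

```bash
python3 - <<'E'
from h import *
s=sense(); print(s["t"],s["eef_pos"],s["joints"],R.from_quat(np.roll(s["eef_rot"],-1)).as_matrix().round(3).tolist())
p=optics.capture("wrist"); w=cloud(p); save(p,"w1full.png")
pt=proj(p,[577,-247,70]); print(pt)
# rectified view of plane z=72, 0.25mm/px ,  up=+x left=+y, around guess
c=np.array([577,-247]); N=400; sc=0.2
i,j=np.mgrid[:N,:N]; X=c[0]+(N/2-i)*sc; Y=c[1]+(N/2-j)*sc
T=p["camera_from_world"]
def rect(z):
    P=np.stack([X,Y,np.full_like(X,z),np.ones_like(X)],-1)@T.T
    U=P[...,:3]@p["K"].T; U=U[...,:2]/U[...,2:]
    return cv2.remap(p["color"],U.astype(np.float32),None,1)
o=np.hstack([rect(72),rect(34)]); cv2.imwrite("pics/rect1.png",o[:,:,::-1])
# depth layers
for a,b in ((69,75),(83,90),(31,37)):
    m=(w[...,2]>a)&(w[...,2]<b)&(np.hypot(w[...,0]-577,w[...,1]+247)<35); q=w[m]
    print(a,len(q),q.mean(0),cv2.minEnclosingCircle(np.float32(q[:,:2])) if len(q)>3 else 0)
E
```

```text
1.9 [ 580.07646992 -244.92773437  257.94199898] [-0.5110203   0.38431876  1.45697109  0.00234389  1.30025401  0.62252986] [[0.906, 0.423, 0.001], [0.423, -0.906, 0.002], [0.002, -0.001, -1.0]]
[316.88179679 241.57905059]
69 404 [ 580.99633192 -248.18389329   71.96921755] ((578.1654052734375, -249.60255432128906), 15.266831398010254)
83 403 [ 578.97367391 -249.2259628    85.52746694] ((578.5731811523438, -249.513671875), 7.973949432373047)
31 2330 [ 584.11386844 -246.30816877   34.12451142] ((578.168212890625, -249.17434692382812), 27.987380981445312)
```

View pics/rect1.png

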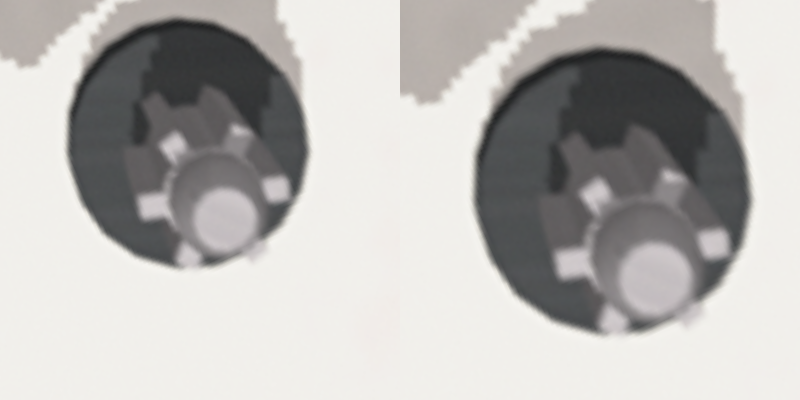

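Wrist view: the six tooth tops show around (214,198) in the left panel. That puts the axis at about (578,-249.5) and the teeth at about 38° mod 60. Next, over the holder.

>>> send_rows --pt "0 0 -7 1.3 -3.4 0 -1" --pt "0 0 -14 2.2 -5.5 0 -1" --pt "0 0 -21 3.3 -8 0 -1" --pt "0 0 -26.5 5.5 -13.7 0 -1" --pt "0 0 -26.5 5.5 -13.7 0 -1" --pt "0 0 -26.5 5.5 -13.7 0 -1" --pt "0 0 -26.5 5.5 -13.7 0 -1" --pt "0 0 -26.5 5.5 -13.7 0 -1" --pt "0 0 -26.5 5.5 -13.7 0 -1" --pt "0 0 -26.5 5.5 -13.7 0 -1" --pt "0 0 -26.5 5.5 -13.7 0 -1" --pt "0 0 -26.5 5.5 -13.7 0 -1"

```text
t: 2.95
eef_pos: [554.1, 197.5, 259.2]
eef_rot: [-0.001, 0.901, 0.434, 0.001]
ft_force: [0.2, 0.3, 1.5]
gripper_width: 85.0
```

```bash
cat >> h.py <<'E'
def tool():
    s=sense(); M=R.from_quat(np.roll(s["eef_rot"],-1)).as_matrix(); return s,np.array(s["eef_pos"]),M
def go(target,yawy=None):
    """target TCP (world mm) -> tool shift in units; yawy = desired world angle (deg) of tool y (mod 180)"""
    s,e,M=tool(); d=M.T@(np.array(target)-e)/30; out=[0,0,0]
    if yawy is not None:
        a=np.deg2rad(yawy); B=np.array([np.cos(a),np.sin(a),0])
        if B@M[:,1]<0:B=-B
        Z=np.array([0,0,-1.]); G=np.c_[np.cross(B,Z),B,Z]
        out=np.rad2deg(R.from_matrix(M.T@G).as_rotvec())
    print("t",round(s["t"],2),"eef",e.round(1),"yawY",np.rad2deg(np.arctan2(M[1,1],M[0,1])).round(2),"F",np.round(s["ft_force"],1),"w",round(s["gripper_width"],1),"| turn",np.round(out,2),"shift",d.round(3))
E
python3 - <<'E'
from h import *
p=optics.capture("wrist"); w=cloud(p)
m=(abs(w[...,2]-60)<2.5)&(np.hypot(w[...,0]-555,w[...,1]-197)<45); q=w[m]; print(len(q),q.mean(0),cv2.minAreaRect(np.float32(q[:,:2])))
m=(abs(w[...,2]-11)<3)&(np.hypot(w[...,0]-555,w[...,1]-197)<80); q=w[m]; print(cv2.minEnclosingCircle(np.float32(q[:,:2])))
c=np.array([555,197]); N=400; sc=0.4
i,j=np.mgrid[:N,:N]; X=c[0]+(N/2-i)*sc; Y=c[1]+(N/2-j)*sc
def rect(z):
    P=np.stack([X,Y,np.full_like(X,z),np.ones_like(X)],-1)@p["camera_from_world"].T
    U=P[...,:3]@p["K"].T; U=U[...,:2]/U[...,2:]
    return cv2.remap(p["color"],U.astype(np.float32),None,1)
cv2.imwrite("pics/rect2.png",np.hstack([rect(12),rect(60)])[:,:,::-1])
go([555,197,250],-38.5)
E
```

```text
2977 [557.05225453 197.09514569  59.94371538] ((556.3594970703125, 196.4293975830078), (48.660430908203125, 48.17646789550781), 52.43027877807617)
((556.7112426757812, 196.49758911132812), 67.76471710205078)
t 3.0 eef [554.3 195.  259.1] yawY -38.6 F [ 1.4 -0.1 -0.4] w 85.3 | turn [ 0.03  0.01 -0.1 ] shift [ 0.068 -0.024  0.304]
```

View pics/rect2.png

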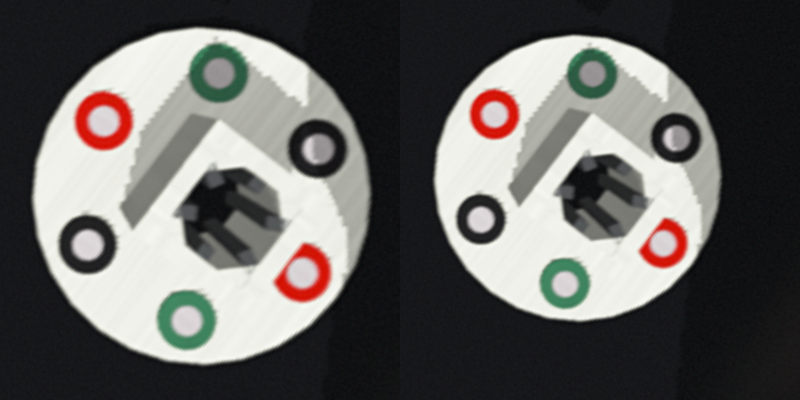

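The holder is confirmed as the small white one, centred at (556.5,196.5) with mounts at 52.4°. I'll align and descend halfway, then check.

>>> send_rows --pt "0 0 -1 0.08 0.03 1 -1" --pt "0 0 -1 0.08 0.03 2 -1" --pt "0 0 -1 0.08 0.03 3 -1" --pt "0 0 -1 0.08 0.03 3.6 -1" --pt "0 0 -1 0.08 0.03 3.6 -1" --pt "0 0 -1 0.08 0.03 3.6 -1" --pt "0 0 -1 0.08 0.03 3.6 -1"

```text
t: 3.58
eef_pos: [558.1, 194.1, 152.3]
eef_rot: [0.001, 0.898, 0.44, 0.001]
ft_force: [0.1, 0.0, -0.2]
gripper_width: 85.2
```

```bash
python3 -c "
from h import *
go([556.5,196.5,92],-37.6)"
```

```text
t 3.58 eef [558.1 194.1 152.3] yawY -37.85 F [ 0.1  0.  -0.2] w 85.2 | turn [ 0.11 -0.09 -0.25] shift [ 0.028 -0.095  2.011]
```

>>> send_rows --pt "0 0 -0.2 0.03 -0.09 0.7 -1" --pt "0 0 -0.2 0.03 -0.09 1.4 -1" --pt "0 0 -0.2 0.03 -0.09 2 -1" --pt "0 0 -0.2 0.03 -0.09 2 -1" --pt "0 0 -0.2 0.03 -0.09 2 -1" --pt "0 0 -0.2 0.03 -0.09 2 1" --pt "0 0 -0.2 0.03 -0.09 2 1" --pt "0 0 -0.2 0.03 -0.09 2 1" --pt "0 0 -0.2 0.03 -0.09 2 1" --pt "0 0 -0.2 0.03 -0.09 2 1" --pt "0 0 -0.2 0.03 -0.09 2 1" --pt "0 0 -0.2 0.03 -0.09 2 1" --squeeze 80

```text
t: 4.58
eef_pos: [556.6, 197.7, 92.6]
eef_rot: [0.001, 0.897, 0.442, 0.002]
ft_force: [0.7, -1.3, 7.1]
gripper_width: 47.3
```

```bash
python3 -c "
from h import *
go([556.5,196.5,222],-37.6)"
```

```text
t 4.58 eef [556.6 197.7  92.6] yawY -37.55 F [ 0.7 -1.3  7.1] w 47.3 | turn [ 0.14 -0.14  0.05] shift [-0.023  0.033 -4.313]
```

>>> send_rows --pt "0 0 0 0 0 -0.3 1" --pt "0 0 0 0 0 -0.8 1" --pt "0 0 0 0 0 -1.5 1" --pt "0 0 0 0 0 -2.3 1" --pt "0 0 0 0 0 -3.1 1" --pt "0 0 0 0 0 -3.9 1" --pt "0 0 0 0 0 -4.6 1" --pt "0 0 0 0 0 -5 1" --pt "0 0 0 0 0 -5 1" --pt "0 0 0 0 0 -5 1"

```text
t: 5.42
eef_pos: [554.7, 197.5, 240.5]
eef_rot: [-0.0, 0.897, 0.442, -0.001]
ft_force: [-0.6, 0.6, -7.7]
gripper_width: 47.2
```

```bash
python3 - <<'E'
from h import *
go([578.2,-249.5,243],-51.9)
p=optics.capture("wrist"); w=cloud(p); s,e,M=tool()
t=(w-e)@M
q=t[(abs(t[...,2]-83)<6)&(np.hypot(t[...,0],t[...,1])<80)]
print(len(q),q.mean(0),cv2.minEnclosingCircle(np.float32(q[:,:2]))); 
A=np.c_[q[:,:2],np.ones(len(q))]; print("plane",np.linalg.lstsq(A,q[:,2],rcond=None)[0])
E
```

```text
t 5.42 eef [554.7 197.5 240.5] yawY -37.55 F [-0.6  0.6 -7.7] w 47.2 | turn [-0.03  0.05 14.35] shift [-11.336   9.704  -0.081]
38457 [29.07309493  0.67138124 81.15919887] ((-0.39730486273765564, 0.7763846516609192), 67.92350006103516)
plane [-5.35367137e-04  4.64826734e-04  8.11744516e+01]
```

>>> send_rows --pt "0 0 1 -0.3 0.3 -0.1 1" --pt "0 0 2 -1 0.9 -0.1 1" --pt "0 0 4 -2 1.7 -0.1 1" --pt "0 0 5.5 -3 2.6 -0.1 1" --pt "0 0 7 -4 3.4 -0.1 1" --pt "0 0 8.5 -5 4.3 -0.1 1" --pt "0 0 10 -6 5.2 -0.1 1" --pt "0 0 11.5 -7 6 -0.1 1" --pt "0 0 13 -8 6.9 -0.1 1" --pt "0 0 14.3 -9 7.7 -0.1 1" --pt "0 0 14.3 -9.6 8.2 -0.1 1" --pt "0 0 14.3 -10 8.6 -0.1 1"

```text
t: 6.47
eef_pos: [575.6, -201.1, 242.1]
eef_rot: [-0.001, 0.946, 0.325, -0.002]
ft_force: [-0.4, 0.4, -6.1]
gripper_width: 47.3
```

```bash
python3 - <<'E'
from h import *
go([578.2,-249.5,243],-51.9)
E
```

```text
t 6.47 eef [ 575.6 -201.1  242.1] yawY -52.05 F [-0.4  0.4 -6.1] w 47.3 | turn [-0.12  0.17 -0.15] shift [-0.925  1.326 -0.03 ]
```

>>> send_rows --pt "0 0 0 -0.4 0.6 0 1" --pt "0 0 0 -0.7 1 0 1" --pt "0 0 0 -0.92 1.32 0 1" --pt "0 0 0 -0.92 1.32 0 1" --pt "0 0 0 -0.92 1.32 0 1" --pt "0 0 0 -0.92 1.32 0 1"

```text
t: 6.97
eef_pos: [579.5, -244.3, 243.6]
eef_rot: [-0.001, 0.945, 0.327, -0.0]
ft_force: [-0.0, -0.1, -6.9]
gripper_width: 47.2
```

```bash
python3 - <<'E'
from h import *
go([578.2,-249.5,185],-51.9)
p=optics.capture("side"); save(p,"s2.png")
s,e,M=tool(); go([578.2,-249.5,185],-51.9)
cv2.imwrite("pics/s2.png",cv2.resize(p["color"][120:270,250:450][:,:,::-1],(800,600)))
E
```

```text
t 6.97 eef [ 579.5 -244.3  243.6] yawY -51.82 F [-0.  -0.1 -6.9] w 47.2 | turn [-0.11 -0.02  0.08] shift [-0.142  0.113  1.953]
t 7.02 eef [ 579.6 -244.2  243.8] yawY -51.79 F [-0.5  0.7 -6.3] w 47.3 | turn [-0.08 -0.02  0.11] shift [-0.148  0.113  1.959]
```

View pics/s2.png

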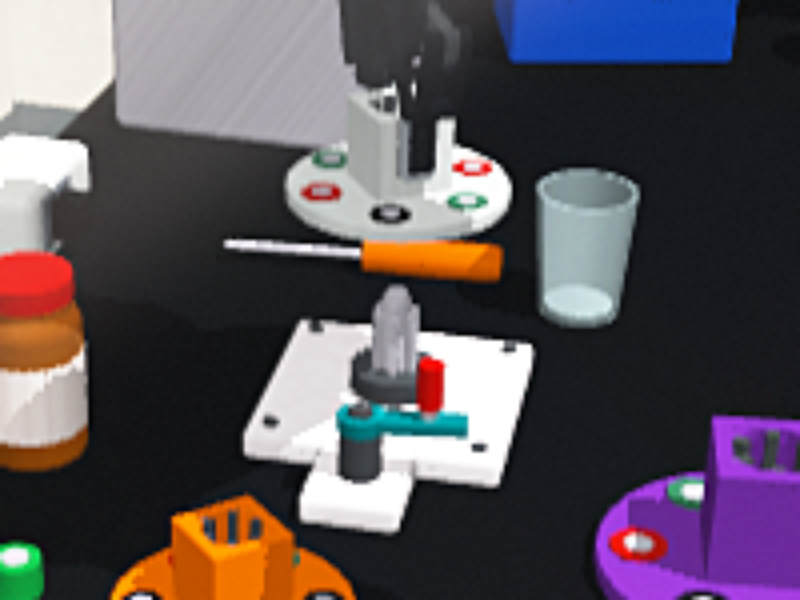

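The side view shows the holder gripped level above the spindle, with the nose at (398,295) and nothing in between. I'll correct the residual shift and descend to just above the nose.

>>> send_rows --pt "0 0 0 -0.15 0.11 0.3 1" --pt "0 0 0 -0.15 0.11 0.8 1" --pt "0 0 0 -0.15 0.11 1.4 1" --pt "0 0 0 -0.15 0.11 1.8 1" --pt "0 0 0 -0.15 0.11 1.9 1" --pt "0 0 0 -0.15 0.11 1.9 1" --pt "0 0 0 -0.15 0.11 1.9 1"

```text
t: 7.6
eef_pos: [578.6, -250.9, 187.2]
eef_rot: [0.0, 0.945, 0.327, 0.0]
ft_force: [0.4, -0.1, -7.0]
gripper_width: 47.3
```

```bash
python3 - <<'E'
from h import *
go([578.2,-249.5,167],-51.9)
E
```

```text
t 7.6 eef [ 578.6 -250.9  187.2] yawY -51.83 F [ 0.4 -0.1 -7. ] w 47.3 | turn [ 0.04 -0.01  0.07] shift [ 0.019 -0.046  0.673]
```

>>> send_rows --pt "0 0 0 0.03 -0.07 0.1 1" --pt "0 0 0 0.03 -0.07 0.2 1" --pt "0 0 0 0.03 -0.07 0.3 1" --pt "0 0 0 0.03 -0.07 0.4 1" --pt "0 0 0 0.03 -0.07 0.5 1" --pt "0 0 0 0.03 -0.07 0.6 1" --pt "0 0 0 0.03 -0.07 0.65 1" --pt "0 0 0 0.03 -0.07 0.65 1"

```text
t: 8.27
eef_pos: [577.4, -248.8, 166.8]
eef_rot: [-0.0, 0.945, 0.327, -0.0]
ft_force: [-0.0, -0.3, -6.1]
gripper_width: 47.1
```

```bash
python3 - <<'E'
from h import *
go([578.2,-249.5,126],-51.9)
E
```

```text
t 8.27 eef [ 577.4 -248.8  166.8] yawY -51.86 F [-0.  -0.3 -6.1] w 47.1 | turn [-0.05  0.03  0.04] shift [0.007 0.037 1.36 ]
```

>>> send_rows --pt "0 0 0 0 0 0.05 1" --pt "0 0 0 0 0 0.1 1" --pt "0 0 0 0 0 0.15 1" --pt "0 0 0 0 0 0.2 1" --pt "0 0 0 0 0 0.25 1" --pt "0 0 0 0 0 0.25 1"

```text
t: 8.77
eef_pos: [577.5, -248.8, 159.5]
eef_rot: [-0.0, 0.945, 0.327, -0.0]
ft_force: [0.1, 0.5, -5.7]
gripper_width: 47.3
```

No contact, and it is already 4 mm below the unmeshed height, so the teeth seem meshed. Continuing down.

>>> send_rows --pt "0 0 0 0 0 0.06 1" --pt "0 0 0 0 0 0.12 1" --pt "0 0 0 0 0 0.18 1" --pt "0 0 0 0 0 0.24 1" --pt "0 0 0 0 0 0.3 1" --pt "0 0 0 0 0 0.36 1" --pt "0 0 0 0 0 0.42 1" --pt "0 0 0 0 0 0.5 1" --pt "0 0 0 0 0 0.5 1"

```text
t: 9.52
eef_pos: [577.4, -248.7, 144.3]
eef_rot: [-0.0, 0.945, 0.327, -0.0]
ft_force: [0.1, -0.3, -7.5]
gripper_width: 47.0
```

>>> send_rows --pt "0 0 0 0 0 0.06 1" --pt "0 0 0 0 0 0.12 1" --pt "0 0 0 0 0 0.18 1" --pt "0 0 0 0 0 0.24 1" --pt "0 0 0 0 0 0.3 1" --pt "0 0 0 0 0 0.36 1" --pt "0 0 0 0 0 0.42 1" --pt "0 0 0 0 0 0.48 1" --pt "0 0 0 0 0 0.5 1" --pt "0 0 0 0 0 0.5 1"

```text
t: 10.35
eef_pos: [577.6, -248.8, 129.6]
eef_rot: [-0.0, 0.945, 0.327, -0.0]
ft_force: [0.2, 0.8, -7.3]
gripper_width: 47.5
```

>>> send_rows --pt "0 0 0 0 0 0.03 1" --pt "0 0 0 0 0 0.06 1" --pt "0 0 0 0 0 0.09 1" --pt "0 0 0 0 0 0.11 1" --pt "0 0 0 0 0 0.11 1" --pt "0 0 0 0 0 0.11 1"

```text
t: 10.85
eef_pos: [577.7, -248.9, 126.7]
eef_rot: [0.0, 0.945, 0.327, 0.0]
ft_force: [-0.5, -0.1, -5.5]
gripper_width: 46.7
```

>>> send_rows --pt "0 0 0 0 0 0.03 1" --pt "0 0 0 0 0 0.05 1" --pt "0 0 0 0 0 0.05 1" --pt "0 0 0 0 0 0.05 1"

```text
t: 11.18
eef_pos: [577.6, -248.8, 126.7]
eef_rot: [0.0, 0.945, 0.327, 0.0]
ft_force: [-2.7, 1.7, 5.2]
gripper_width: 47.7
```

The force changed sign at z=126.7, underside about 34 mm, so it is home. Releasing and lifting away.

>>> send_rows --pt "0 0 0 0 0 0 -1" --pt "0 0 0 0 0 0 -1" --pt "0 0 0 0 0 0 -1" --pt "0 0 0 0 0 0 -1" --pt "0 0 0 0 0 0 -1" --pt "0 0 0 0 0 0 -1" --pt "0 0 0 0 0 -0.4 -1" --pt "0 0 0 0 0 -1.2 -1" --pt "0 0 0 0 0 -2.2 -1" --pt "0 0 0 0 0 -3.4 -1" --pt "0 0 0 0 0 -4.4 -1" --pt "0 0 0 0 0 -4.4 -1"

```text
t: 12.18
eef_pos: [580.5, -250.3, 264.4]
eef_rot: [0.005, 0.945, 0.327, 0.004]
ft_force: [0.9, 0.1, 0.3]
gripper_width: 85.6
```

```bash
python3 - <<'E'
from h import *
p=optics.capture("wrist"); w=cloud(p); save(p,"w3.png")
r=np.hypot(w[...,0]-578,w[...,1]+249)
q=w[(abs(w[...,2]-44)<5)&(r<75)&(r>36)]; print("disc",len(q),cv2.minEnclosingCircle(np.float32(q[:,:2])),np.median(q[:,2]))
A=np.c_[q[:,:2]-[578,-249],np.ones(len(q))]; print("plane",np.linalg.lstsq(A,q[:,2],rcond=None)[0])
q=w[(abs(w[...,2]-94)<5)&(r<40)]; print("hubtop",len(q),np.median(q[:,2]))
hsv=cv2.cvtColor(p["color"],cv2.COLOR_RGB2HSV)
rp=np.hypot(w[...,0]-572,w[...,1]+139)
k=((hsv[...,0]<8)|(hsv[...,0]>172))&(hsv[...,1]>130)&(rp<70)
q=w[k&(w[...,2]>60)]; print("knob",len(q),q.min(0) if len(q) else 0,q.max(0) if len(q) else 0)
q=q[q[:,2]>92] if len(q) else q; print(cv2.minEnclosingCircle(np.float32(q[:,:2])) if len(q)>3 else len(q))
t=(hsv[...,0]>80)&(hsv[...,0]<100)&(hsv[...,1]>90)&(rp<80); q=w[t&(abs(w[...,2]-59)<4)]
print("bar",len(q),cv2.minAreaRect(np.float32(q[:,:2])) if len(q)>3 else 0,q.min(0) if len(q) else 0)
go([577,-249,260],-51.9)
E
```

```text
disc 15473 ((577.3461303710938, -250.11322021484375), 67.98931121826172) 44.45609930668127
plane [-1.62567924e-04 -1.38488521e-04  4.45758073e+01]
hubtop 3823 93.92252337341179
knob 869 [ 525.89483478 -155.33851508   66.637395  ] [ 541.98151571 -139.94130902   97.07479565]
((533.7702026367188, -147.4206085205078), 8.286158561706543)
bar 2323 ((548.3868408203125, -142.32058715820312), (76.8428726196289, 27.96245765686035), 6.058685779571533) [ 510.30242379 -159.90281927   55.00673967]
t 12.23 eef [ 579.4 -249.7  261.3] yawY -51.86 F [ 0.2  0.1 -0.3] w 85.3 | turn [ 0.47 -0.19  0.04] shift [-0.047 -0.069  0.043]
```

View pics/w3.png

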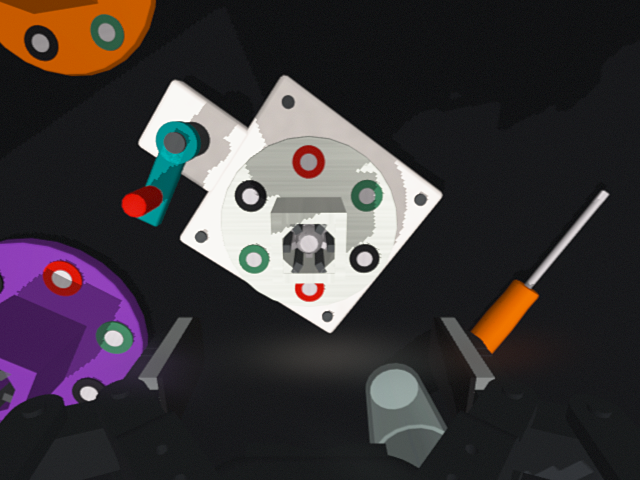

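The holder is home and level: disc top 44.4 mm, hub top 93.9 mm, spindle visible in the bore at (309,243). The knob is at (533.8,-147.4) and the bar angle is about 8° from the stand's -x. Next I'll grip the knob with the jaws tangential.

```bash
python3 - <<'E'
from h import *
go([533.8,-147.5,200],-78.9)
E
```

```text
t 12.23 eef [ 579.4 -249.7  261.3] yawY -51.86 F [ 0.2  0.1 -0.3] w 85.3 | turn [ 0.42 -0.3  27.04] shift [ 0.904 -3.635  2.017]
```

>>> send_rows --pt "0 0 7 0.3 -0.9 0.1 -0.06" --pt "0 0 14 0.6 -1.8 0.3 -0.06" --pt "0 0 21 0.9 -2.7 0.7 -0.06" --pt "0 0 27 0.9 -3.63 1.2 -0.06" --pt "0 0 27 0.9 -3.63 1.8 -0.06" --pt "0 0 27 0.9 -3.63 2 -0.06" --pt "0 0 27 0.9 -3.63 2 -0.06" --pt "0 0 27 0.9 -3.63 2 -0.06"

```text
t: 12.9
eef_pos: [532.1, -147.1, 196.7]
eef_rot: [0.0, 0.995, 0.097, -0.0]
ft_force: [0.4, 0.1, 0.8]
gripper_width: 45.5
```

```bash
python3 - <<'E'
from h import *
go([533.8,-147.5,139],-78.9)
E
```

```text
t 12.9 eef [ 532.1 -147.1  196.7] yawY -78.86 F [0.4 0.1 0.8] w 45.5 | turn [0.   0.02 0.04] shift [0.052 0.024 1.922]
```

>>> send_rows --pt "0 0 0 0.05 0.02 0.5 -0.06" --pt "0 0 0 0.05 0.02 1 -0.06" --pt "0 0 0 0.05 0.02 1.5 -0.06" --pt "0 0 0 0.05 0.02 1.9 -0.06" --pt "0 0 0 0.05 0.02 1.9 -0.06" --pt "0 0 0 0.05 0.02 1.9 0.5" --pt "0 0 0 0.05 0.02 1.9 1" --pt "0 0 0 0.05 0.02 1.9 1" --pt "0 0 0 0.05 0.02 1.9 1" --pt "0 0 0 0.05 0.02 1.9 1" --squeeze 20

```text
t: 13.73
eef_pos: [534.1, -147.3, 141.3]
eef_rot: [0.001, 0.995, 0.097, 0.001]
ft_force: [0.6, -1.3, 4.2]
gripper_width: 15.0
```

```bash
python3 - <<'E'
from h import *
s,e,M=tool(); go([574,-180,139],3)
# arc rows relative to the present tool frame, knob assumed at TCP now
pv=np.array([572,-140.]); k=e[:2]-pv; print("radius",np.hypot(*k),"dir",np.rad2deg(np.arctan2(k[1],k[0]))%360)
for a in range(0,91,6):
    d=R.from_euler("z",a,degrees=True).as_matrix()[:2,:2]@k+pv-e[:2]
    print(-a,(M.T@np.append(d,0)/30).round(2))
E
```

```text
t 13.73 eef [ 534.1 -147.3  141.3] yawY -78.86 F [ 0.6 -1.3  4.2] w 15.0 | turn [ 1.900e-01 -3.000e-02 -8.186e+01] shift [1.094 1.326 0.082]
radius 38.60564389418938 dir 190.90901883258041
0 [0. 0. 0.]
-6 [0.01 0.13 0.  ]
-12 [0.03 0.27 0.  ]
-18 [0.06 0.4  0.  ]
-24 [0.11 0.52 0.  ]
-30 [0.17 0.64 0.  ]
-36 [0.24 0.76 0.  ]
-42 [0.33 0.86 0.  ]
-48 [0.42 0.96 0.  ]
-54 [0.53 1.04 0.  ]
-60 [0.64 1.12 0.  ]
-66 [0.76 1.18 0.  ]
-72 [0.88 1.23 0.  ]
-78 [1.01 1.26 0.  ]
-84 [1.15 1.28 0.01]
-90 [1.28 1.29 0.01]
```

>>> send_rows --pt "0 0 -6 0.01 0.14 0 1" --pt "0 0 -12 0.03 0.28 0 1" --pt "0 0 -18 0.06 0.41 0 1" --pt "0 0 -24 0.11 0.54 0 1" --pt "0 0 -30 0.18 0.66 0 1" --pt "0 0 -36 0.25 0.78 0 1" --pt "0 0 -42 0.34 0.89 0 1" --pt "0 0 -48 0.43 0.99 0 1" --pt "0 0 -54 0.55 1.07 0 1" --pt "0 0 -54 0.55 1.07 0 1" --pt "0 0 -54 0.55 1.07 0 1"

```text
t: 14.65
eef_pos: [556.7, -175.0, 141.3]
eef_rot: [0.001, 0.843, 0.537, 0.001]
ft_force: [0.9, 2.0, 5.1]
gripper_width: 15.2
```

```bash
python3 - <<'E'
from h import *
s,e,M=tool(); go([574,-180,141],3)
pv=np.array([573,-140.]); k=e[:2]-pv; print("radius",np.hypot(*k),"dir",np.rad2deg(np.arctan2(k[1],k[0]))%360)
for a in (6,12,18,24,28,30,32):
    d=R.from_euler("z",a,degrees=True).as_matrix()[:2,:2]@k+pv-e[:2]
    print(-a,(M.T@np.append(d,0)/30).round(2))
E
```

```text
t 14.65 eef [ 556.7 -175.   141.3] yawY -24.99 F [0.9 2.  5.1] w 15.2 | turn [ 1.800e-01 -2.000e-02 -2.799e+01] shift [0.092 0.593 0.012]
radius 38.57954218089324 dir 245.04038587892023
-6 [0.01 0.13 0.  ]
-12 [0.03 0.27 0.  ]
-18 [0.06 0.4  0.  ]
-24 [0.11 0.52 0.  ]
-28 [0.15 0.6  0.  ]
-30 [0.17 0.64 0.  ]
-32 [0.2  0.68 0.  ]
```

>>> send_rows --pt "0 0 -5 0.01 0.12 0 1" --pt "0 0 -10 0.02 0.23 0 1" --pt "0 0 -15 0.04 0.34 0 1" --pt "0 0 -20 0.07 0.44 0 1" --pt "0 0 -24 0.11 0.53 0 1" --pt "0 0 -26 0.13 0.57 0 1" --pt "0 0 -28 0.15 0.61 0 1" --pt "0 0 -28 0.15 0.61 0 1" --pt "0 0 -28 0.15 0.61 0 1"

```text
t: 15.4
eef_pos: [574.3, -178.2, 141.3]
eef_rot: [0.0, 0.689, 0.725, 0.001]
ft_force: [-0.1, 2.1, 5.8]
gripper_width: 15.3
```

>>> send_rows --pt "0 0 0 0 0.03 0 1" --pt "0 0 0 0 0.06 0 1" --pt "0 0 0 0 0.06 0 1" --pt "0 0 0 0 0.06 0 1"

```text
t: 15.73
eef_pos: [574.6, -178.2, 141.2]
eef_rot: [-0.001, 0.688, 0.725, -0.001]
ft_force: [-5.2, 1.8, 8.5]
gripper_width: 15.3
```

>>> send_rows --pt "0 0 0 0 0.04 0 1" --pt "0 0 0 0 0.08 0 1" --pt "0 0 0 0 0.08 0 1" --pt "0 0 0 0 0.08 0 1"

```text
t: 16.07
eef_pos: [574.9, -178.1, 141.1]
eef_rot: [-0.003, 0.688, 0.726, -0.002]
ft_force: [-8.5, 1.2, 11.0]
gripper_width: 15.3
```

The force rises without motion, so it is at the stop. Opening in place and lifting.

>>> send_rows --pt "0 0 0 0 0 0 0.3" --pt "0 0 0 0 0 0 -0.06" --pt "0 0 0 0 0 0 -0.06" --pt "0 0 0 0 0 0 -0.06" --pt "0 0 0 0 0 0 -0.06" --pt "0 0 0 0 0 -0.5 -0.06" --pt "0 0 0 0 0 -1.3 -0.06" --pt "0 0 0 0 0 -2.3 -0.06" --pt "0 0 0 0 0 -3.3 -0.06" --pt "0 0 0 0 0 -4 -0.06" --pt "0 0 0 0 0 -4 -0.06" --pt "0 0 0 0 0 -4 -0.06"

```text
t: 17.07
eef_pos: [578.9, -178.7, 261.4]
eef_rot: [0.002, 0.688, 0.726, 0.001]
ft_force: [0.0, 0.3, -0.9]
gripper_width: 45.2
```

```bash
python3 - <<'E'
from h import *
p=optics.capture("wrist"); w=cloud(p); save(p,"w4.png")
r=np.hypot(w[...,0]-578,w[...,1]+249)
q=w[(abs(w[...,2]-44)<4)&(r<75)&(r>36)]; print("disc",len(q),np.median(q[:,2]))
q=w[(abs(w[...,2]-94)<5)&(r<40)]; print("hubtop",len(q),np.median(q[:,2]))
hsv=cv2.cvtColor(p["color"],cv2.COLOR_RGB2HSV)
rp=np.hypot(w[...,0]-573,w[...,1]+140)
k=((hsv[...,0]<8)|(hsv[...,0]>172))&(hsv[...,1]>130)&(rp<60)&(w[...,2]>92); q=w[k]
c=cv2.minEnclosingCircle(np.float32(q[:,:2]))[0] if len(q)>3 else None; print("knob",c)
go([577,-200,260])
p=optics.capture("top"); save(p,"t4.png")
E
```

```text
disc 8942 44.39026528277233
hubtop 3354 93.85978220435034
knob (569.2413330078125, -182.47991943359375)
t 17.12 eef [ 578.2 -178.4  259.8] yawY 3.13 F [-0.2  0.2  0.2] w 45.1 | turn [0 0 0] shift [-0.717 -0.079 -0.005]
```

View pics/w4.png

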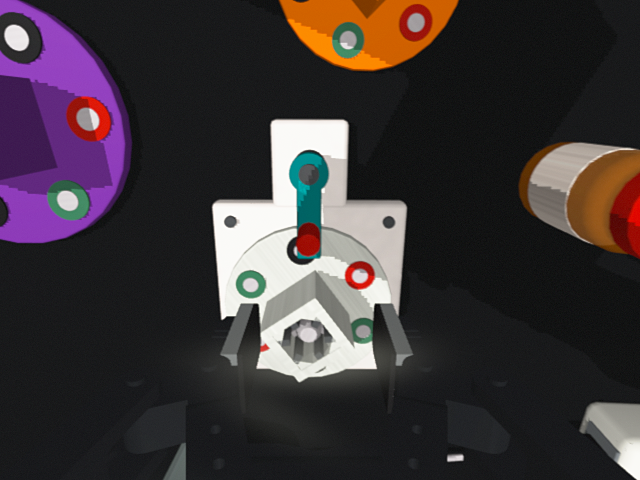

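The picture shows pivot (309,173), knob (308,241) and spindle (308,335) in line, with the tip over the rim. I'll retreat a little and measure the angle once the arm is still.

>>> send_rows --pt "0 0 0 0 0 -0.7 -0.06" --pt "0 0 0 0 0 -1.4 -0.06" --pt "0 0 0 0 0 -1.4 -0.06" --pt "0 0 0 0 0 -1.4 -0.06" --pt "0 0 0 0 0 -1.4 -0.06" --pt "0 0 0 0 0 -1.4 -0.06"

```text
t: 17.67
eef_pos: [577.6, -178.2, 300.0]
eef_rot: [-0.002, 0.687, 0.726, -0.001]
ft_force: [-0.1, -0.2, -0.6]
gripper_width: 45.0
```

```bash
python3 - <<'E'
from h import *
go([577,-200,260])
p=optics.capture("wrist"); w=cloud(p); h=cv2.cvtColor(p["color"],cv2.COLOR_RGB2HSV)
rp=np.hypot(w[...,0]-572,w[...,1]+140); r=np.hypot(w[...,0]-577,w[...,1]+249)
red=((h[...,0]<8)|(h[...,0]>172))&(h[...,1]>130)&(rp<60)
C=lambda m:(m.sum(),np.array(cv2.minEnclosingCircle(np.float32(w[m][:,:2]))[0]).round(1))
print("knob",C(red&(w[...,2]>92)))
print("nose",C((abs(w[...,2]-85.5)<2)&(r<10)))
print("plate holes/box")
m=(abs(w[...,2]-18)<2.5)&(rp<200); print(cv2.minAreaRect(np.float32(w[m][:,:2])))
t=(h[...,0]>80)&(h[...,0]<100)&(h[...,1]>90)&(abs(w[...,2]-59)<2.5)&(rp<80); q=w[t]
# bar mid-line from its rows in y
ys=np.arange(-168,-150,3.); print([(y,round(float(q[abs(q[:,1]-y)<1.5][:,0].min()),1),round(float(q[abs(q[:,1]-y)<1.5][:,0].max()),1)) for y in ys if (abs(q[:,1]-y)<1.5).sum()>3])
print("bar min y",q[:,1].min(),"eye",C(t&(w[...,1]>-152)))
print("grip",sense()["gripper_width"])
E
```

```text
t 17.67 eef [ 577.6 -178.2  300. ] yawY 3.14 F [-0.1 -0.2 -0.6] w 45.0 | turn [0 0 0] shift [-0.726 -0.055  1.333]
knob (np.int64(415), array([ 569.8, -174.7]))
nose (np.int64(226), array([ 578.2, -248.7]))
plate holes/box
((548.5524291992188, -148.62844848632812), (315.0494384765625, 358.6097717285156), 54.113563537597656)
[(np.float64(-168.0), 566.7, 582.1), (np.float64(-165.0), 566.6, 582.0), (np.float64(-162.0), 566.4, 581.8), (np.float64(-159.0), 565.4, 581.6), (np.float64(-156.0), 565.3, 581.4), (np.float64(-153.0), 565.2, 581.2)]
bar min y -202.30242735223635 eye (np.int64(701), array([ 573.1, -139.6]))
grip 45.33825956689919
```

```bash
python3 - <<'E'
from h import *
p=optics.capture("wrist"); w=cloud(p); h=cv2.cvtColor(p["color"],cv2.COLOR_RGB2HSV)
rp=np.hypot(w[...,0]-573,w[...,1]+139.6)
q=w[(h[...,0]>80)&(h[...,0]<100)&(h[...,1]>90)&(abs(w[...,2]-59)<2)&(rp<75)]
a=[];
for y in np.arange(-172,-148,1.5):
    s=q[abs(q[:,1]-y)<1]; 
    if len(s)>4: a.append((y,(s[:,0].min()+s[:,0].max())/2))
a=np.array(a); print("bar tilt deg",np.rad2deg(np.arctan(-np.polyfit(a[:,0],a[:,1],1)[0])))
m=((h[...,0]<8)|(h[...,0]>172))&(h[...,1]>130)&(rp<60)&(abs(w[...,2]-95)<2)
print("knob top",np.median(w[m],0),w[m].min(0),w[m].max(0))
p0=cv2.imread("pics/top0.png").astype(int); p1=optics.capture("top"); b=p1["color"][:,:,::-1].astype(int)
save(p1,"t5.png")
d=(abs(p0-b).max(2)>50).astype(np.uint8); n,l,st,ce=cv2.connectedComponentsWithStats(cv2.morphologyEx(d,2,np.ones((2,2),np.uint8)))
print([(st[i].tolist()) for i in range(1,n) if st[i][4]>15])
E
```

```text
bar tilt deg 3.3815529591854436
knob top [ 574.771157   -178.50375065   95.00944611] [ 567.06600766 -186.36287189   93.03796917] [ 581.7588818  -171.23479838   96.8336517 ]
[[397, 29, 28, 16, 292], [392, 36, 4, 9, 29], [366, 136, 11, 18, 105], [310, 155, 173, 325, 21462], [299, 165, 7, 10, 50], [315, 200, 7, 6, 27], [199, 211, 54, 54, 2057], [242, 228, 5, 5, 21], [285, 228, 9, 9, 61], [411, 241, 11, 12, 76], [205, 242, 5, 5, 21], [372, 248, 6, 11, 23], [291, 271, 11, 11, 102], [323, 314, 6, 7, 31], [166, 374, 143, 106, 7949], [602, 381, 8, 5, 29], [501, 388, 139, 92, 4975], [530, 391, 7, 4, 16], [633, 391, 7, 13, 56], [546, 404, 15, 10, 73], [298, 420, 16, 11, 87], [267, 432, 65, 48, 1235]]
```

View pics/t5.png

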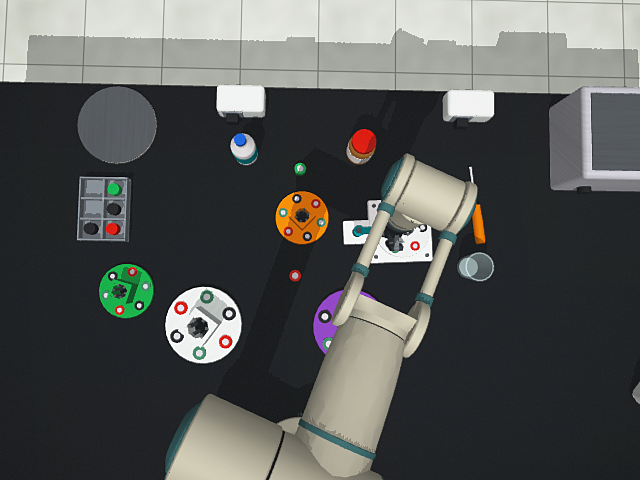

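The top view shows every bystander in its old place, with only shadows differing. The bar tilt of 3.4° matches the stand's 2.8° yaw. Handing in.

```bash
python3 -c "
from h import *
print(order.finish_job()); print(sense()['t'])"
```

```text
the job is handed in; nothing more can be done
None
the job is handed in; nothing more can be done
```

The holder is home on the spindle, the retaining arm is swung over its rim to the stop, and the job is handed in at about 18 s of the 67 s allowed.

**Holder:** I took the small white one (disc radius 68 mm), turned it about 14° to match the teeth, and lowered it. The teeth meshed at once, so it never needed rocking. Contact came with the underside about 34 mm above the bench. Last checks put the disc top at 44.4 mm and the hub top at 93.9 mm. The disc was level after release.

**Retaining arm:** I gripped the red knob and swung it until the force rose without motion. The bar tilts 3.4° by its edges and 2.2° by the knob's position, against 2.8° for the stand, so it is at the stop to within the measuring error.

**One odd reading:** the first check of the knob after release was about 5 mm off. It was taken while the arm was still settling, and a later one with the arm at rest agreed.

**Bystanders:** the top view showed none of them moved; the differences from the first picture were shadows and the robot itself. The gripper was open and clear, with the tool 300 mm up.

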